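# Close up four lamps with their matching covers

## Robot

A 6-joint arm with a two-finger parallel gripper is mounted at the origin on the work surface. World frame = base frame: x ahead of the robot, y to its left, z up, the work surface at z = 0. Lengths are in mm, angles in rad, forces in N, time in s.
With the tool pointing down it reaches from about 425 to 925 mm from the base axis. Payload 12.5 kg.
Tool frame: the origin (TCP) lies midway between the tips of the shut fingers; the grasp point (between the pads) lies 19 mm behind it; z points along the fingers, y is the line along which they close (so a half turn about z gives the same grasp; the last joint's range is limited). The gripper opens to 85 mm and grips with 20 to 120 N. Pads are 22 mm wide; open, the fingers measure 114 mm over their backs; the gripper's body (76 mm by 85 mm) begins 54 mm behind the grasp point. The pads swing forward as they close: fully open they stand 13 mm farther back than shut.
Start: joints at [1.183, 0.491, 1.559, -0, 1.092, -0.106], TCP at [173.786, 600.371, 210.327] pointing down, gripper open.
Joint ranges: [-3.1, 3.1], [-0.84, 2.19], [0.05, 2.79], [-1.13, 4.28], [0.06, 2.93], [-2.69, 2.69]. Speed limits (rad/s): [2.22, 2.22, 2.79, 3.14, 3.14, 3.14].

## Interface

Orientations are given as a unit quaternion [w, x, y, z].
In Python, from rig import manip gives the robot as it stands. The module is installed in compiled form; this text tells all that it offers.
- The arm moves only by the shell command python3 -m jog 'ROWS' [OPENING] [FORCE]. ROWS is a JSON object whose one key "commands" holds a list of rows, each a list of 6 numbers: the shift along the world's x, y, z in units of 25 mm (1.0 is 25 mm), then the turn, a rotation vector about the world's x, y, z in units of 8 degrees (1.0 is 8 degrees). A call has exactly 8 rows; each row shifts and turns the commanded pose from where the row before left it; what a row does not reach is not made up. A row lasts 1/8 s, in which the tool goes at most 62.5 mm and 10.7 degrees, less where a joint would pass 70% of its speed; a pose out of reach is approached as far as the arm can. A call is refused whole if a number of a shift passes 1 or a number of a turn 1, either way. A call with a gripper value outside its range is refused whole. OPENING is the opening, from 0 (shut) to 1 (fully open), set as the call begins (- or left out, the last holds). The fingers move at their own pace and stop on an object; FORCE is the grip in N (left out, the last holds). Time passes only in rows, so rows that do not move let the fingers close, or fill a call up. It gives the time, the measured TCP pose, the force, the opening and the grip force at its end, in the units of the state.
- manip.state(): the state, without advancing time (a new reading comes with each control period).
- manip.capture(name): name is "scene" or "top" or "wrist"; returns the picture (420x560x3 uint8, red, green, blue); there is no depth.
- manip.get_calibration(name): a dict with "fovy" (degrees; the focal length in pixels is half the picture's height over the tangent of half this angle, whatever the lens; pixels are square), "cx", "cy" (the principal point, pixels), "position" and "orientation" of the camera in the world. Camera axes: x right, y up, looking along -z (the intrinsics and any distortion apply to the point x, -y, -z); pixel columns grow to the right and rows downward; lengths in mm; the calibration is good to about 2 mm. A picture is of the moment at which its call begins: read the wrist's pose just before it. get_calibration takes no time and is no camera call; for the wrist camera it gives the pose at the moment of the call.
- manip.job_done(): hands the job in; it is judged then, once.
Trained networks look in the newest picture that a camera, given by its name, has taken for a name from the list of things; names that differ only in an ending like _2 or _b are one class to them, and where a whole thing is asked for, a point or a joint stands for the part that bears it (a point fixed in the world has none). Each returns a list of dicts, best first, with "score" (0 to 1); they miss things now and then, are a little off and sometimes report something else, mostly with a low value. They report only what shows in the picture. A call takes as long as a camera call. They do not tell look-alikes from the thing itself.
- manip.search_frame(camera, thing): "position" ([x, y, z] in mm, in world coordinates, good to about 4 mm: the middle of the surface that is visible of it).
- manip.regions_of(camera, thing): "region" (420x560 bool, what is visible of it).
- manip.tip_of(camera, thing): "position" ([x, y, z] in mm, in world coordinates, good to about 4 mm: a listed point, or the origin of a listed thing).
The state is a dict: "t": time; "qpos": joint angles; "joint_velocities": joint speeds; "effort": joint torques, N m; "ee_pos": TCP position; "ee_rot": TCP orientation; "ft_force": force on the tool from outside, world axes, zero at the start; "moment": the same for the moment, N m; "gripper_width": finger opening in mm; "grasp_force": force on a finger pad.
Only numpy, scipy, OpenCV 4.12 (cv2) and the standard library are available. Lean on these libraries where they do the work, as an engineer would, in place of code of your own. Each camera call takes 0.05 s, during which the arm holds its last target. There are 200 camera calls.

## Task

Put each of the four opal covers on the lamp body that it matches in shape and size, lying flat on its seat inside the raised edge, straight with it, and leave them all there. Set the covers down gently, without dropping them, and leave the screw jar and the black driver box where they stand.

Things in the scene. Friction and masses are not known exactly. Their poses are not given: they have to be found in the camera images.
- cover_small: Small round opal-white lamp cover, 46 mm across, upright sides to 34 mm, low dome to 48 mm. Origin: centre of its underside, z up. Loose, right way up, smooth plastic, 50 to 200 g. Grip across the upright sides with the fingertips at least 10 mm above its underside, to clear the lamp edge.
- cover_large: Large round opal-white lamp cover, 64 mm across, upright sides to 34 mm, dome to 56 mm. Origin: centre of its underside, z up. Loose, right way up, smooth plastic, 50 to 200 g. Grip across the upright sides with the fingertips at least 10 mm above its underside, to clear the lamp edge.
- cover_square: Square opal-white lamp cover, 50 by 50 mm, 42 mm high, upright sides to about 33 mm, sides along its x and y. Origin: centre of its underside, z up. Loose, right way up, smooth plastic, 50 to 200 g. Grip across the upright sides with the fingertips at least 10 mm above its underside, to clear the lamp edge.
- cover_oblong: Oblong opal-white lamp cover, 84 mm along its x by 44 mm along its y, 42 mm high, upright sides to about 33 mm. Origin: centre of its underside, z up. Loose, right way up, smooth plastic, 50 to 200 g. Grip across the upright sides with the fingertips at least 10 mm above its underside, to clear the lamp edge.
- lamp_small: Small round lamp body, 72 mm across (78 over its thin fins), 62 mm inside its edge. Blue-grey casting fixed to the bench: flat seat 12 mm above the bench, raised edge to 18 mm; a dark gasket line around a bright LED plate shows the outline of its cover, with 8 mm of play to the edge on every side. Origin: centre of its underside on the bench, z up.
- lamp_large: Large round lamp body, 90 mm across (96 over its thin fins), 80 mm inside its edge. Blue-grey casting fixed to the bench: flat seat 12 mm above the bench, raised edge to 18 mm; a dark gasket line around a bright LED plate shows the outline of its cover, with 8 mm of play to the edge on every side. Origin: centre of its underside on the bench, z up.
- lamp_square: Square lamp body, 76 by 76 mm, 66 by 66 mm inside its edge, sides along its x and y. Blue-grey casting fixed to the bench: flat seat 12 mm above the bench, raised edge to 18 mm; a dark gasket line around a bright LED plate shows the outline of its cover, with 8 mm of play to the edge on every side. Origin: centre of its underside on the bench, z up.
- lamp_oblong: Oblong lamp body, 110 mm along its x by 70 mm along its y, 100 by 60 mm inside its edge. Blue-grey casting fixed to the bench: flat seat 12 mm above the bench, raised edge to 18 mm; a dark gasket line around a bright LED plate shows the outline of its cover, with 8 mm of play to the edge on every side. Origin: centre of its underside on the bench, z up.
- screw_jar: Bystander: closed jar of screws, 44 mm across, 55 mm high, standing among the lamps; loose. Origin: centre of its underside.
- driver: Bystander: black lamp driver box on a steel foot, 86 mm along its x by 36 mm, 24 mm high; loose. Origin: centre of its underside.
Mind the look-alikes: they are no part of the job. Leave any orange or yellow look-alike of the lamp_oblong alone. Leave any purple look-alike of the cover_square alone.

How it is judged (in metres and radians):
At the end, for the whole second after the job is handed in: Each cover rests on its own lamp seat, released and still: centres within 12 mm (all the play inside the edge), underside 9 to 15 mm above the lamp underside, tilt under 0.08 rad, square and oblong covers within 0.3 rad of straight (either way round, square any quarter turn) (horizontal distance between cover_small and lamp_small below 0.012 m and z of cover_small in the frame of lamp_small between 0.009 and 0.015 m and angle between each of cover_small, cover_large, cover_square, cover_oblong's own z axis and vertical below 0.08 rad and linear speed of each of cover_small, cover_large, cover_square, cover_oblong below 0.02 m/s and horizontal distance between cover_large and lamp_large below 0.012 m and z of cover_large in the frame of lamp_large between 0.009 and 0.015 m and horizontal distance between cover_square and lamp_square below 0.012 m and z of cover_square in the frame of lamp_square between 0.009 and 0.015 m and horizontal distance between cover_oblong and lamp_oblong below 0.012 m and z of cover_oblong in the frame of lamp_oblong between 0.009 and 0.015 m and (angle between the x axis of cover_square and the x axis of lamp_square, either way round below 0.3 rad or angle between the x axis of cover_square and the y axis of lamp_square, either way round below 0.3 rad) and angle between the x axis of cover_oblong and the x axis of lamp_oblong, either way round below 0.3 rad); the robot touches nothing.
It fails at once if a cover falls onto its lamp (faster than 0.5 m/s within 25 mm of the seat) ((linear speed of cover_small above 0.5 m/s and horizontal distance between cover_small and lamp_small below 0.03 m and z of cover_small in the frame of lamp_small below 0.037 m) or (linear speed of cover_large above 0.5 m/s and horizontal distance between cover_large and lamp_large below 0.03 m and z of cover_large in the frame of lamp_large below 0.037 m) or (linear speed of cover_square above 0.5 m/s and horizontal distance between cover_square and lamp_square below 0.03 m and z of cover_square in the frame of lamp_square below 0.037 m) or (linear speed of cover_oblong above 0.5 m/s and horizontal distance between cover_oblong and lamp_oblong below 0.03 m and z of cover_oblong in the frame of lamp_oblong below 0.037 m)).
It fails at once if the screw jar is pushed more than 20 mm from its place (distance of screw_jar from where it was at the start of the episode above 0.02 m).
It fails at once if the driver is pushed more than 20 mm from its place (distance of driver from where it was at the start of the episode above 0.02 m).
It also fails if it takes over 96 s, if anything falls off the work surface, if the arm or the gripper's body presses on something with over 40 N, if the wrist force passes 120 N, or if a joint passes its speed limit or range.

## Working session

There is one attempt and no reset: what is moved stays moved. The work goes in short steps, Python scripts to look and compute and a shell command to move; the robot and the scene stay as the last step left them, time stands still between calls to the robot, and variables do not carry over. Pictures are saved under pics/ and viewed, at most 14 in all, crops included, and the job is handed in when it is done.

```bash
mkdir -p pics; cat > h.py <<'E'
import numpy as np,cv2
from rig import manip
from scipy.spatial.transform import Rotation as R
T=["cover_small","cover_large","cover_square","cover_oblong","lamp_small","lamp_large","lamp_square","lamp_oblong","screw_jar","driver"]
def snap(c,f):
    im=manip.capture(c); cv2.imwrite('pics/'+f,im[:,:,::-1]); return im
def rot(c): w,x,y,z=c["orientation"]; return R.from_quat([x,y,z,w]).as_matrix()
def world(c,uv,z):
    f=210/np.tan(np.radians(c["fovy"])/2)
    d=rot(c)@np.array([(uv[0]-c["cx"])/f,-(uv[1]-c["cy"])/f,-1]); p=np.array(c["position"])
    return p+d*(z-p[2])/d[2]
E
python3 - <<'E'
from h import *
for c in("top","scene"):
    snap(c,c+'0.png'); k=manip.get_calibration(c); print(c,k)
    for t in T:
        print(t,[(np.round(r["position"]).tolist(),round(r["score"],2)) for r in manip.tip_of(c,t)][:3])
print(manip.state())
E
```

```text
top {'fovy': 55.2438492959415, 'cx': 283.6536466239073, 'cy': 206.7797122943786, 'position': array([ 276.02083997,  -40.16369511, 1013.08752787]), 'orientation': array([ 0.70778028,  0.06282712, -0.05782551, -0.70125319])}
cover_small [([609.0, 314.0, -1.0], 0.66)]
cover_large [([453.0, 164.0, -3.0], 0.79)]
cover_square [([357.0, -69.0, -0.0], 0.98), ([449.0, -15.0, -1.0], 0.93), ([353.0, 52.0, 2.0], 0.71)]
cover_oblong [([431.0, -319.0, 1.0], 0.63)]
lamp_small [([602.0, 4.0, -1.0], 0.77)]
lamp_large [([605.0, 159.0, -1.0], 0.56)]
lamp_square [([453.0, -170.0, -3.0], 0.96), ([606.0, 156.0, -1.0], 0.28)]
lamp_oblong [([618.0, -150.0, -1.0], 0.72), ([279.0, -418.0, -2.0], 0.65), ([300.0, -214.0, -0.0], 0.57)]
screw_jar [([625.0, -298.0, 1.0], 0.91)]
driver [([433.0, 335.0, -0.0], 0.82)]
scene {'fovy': 45.73085817390017, 'cx': 274.80035692775004, 'cy': 210.53964004204983, 'position': array([1318.50198667,  709.93120923,  813.96906071]), 'orientation': array([0.35696113, 0.19946269, 0.42560046, 0.80725315])}
cover_small [([609.0, 315.0, -1.0], 0.9)]
cover_large [([451.0, 161.0, 1.0], 0.6
[... 503 characters left out ...]
: array([ 1.18339856e+00,  4.90861273e-01,  1.55889274e+00,  3.60893752e-05,
        1.09167167e+00, -1.05558517e-01]), 'joint_velocities': array([ 9.59282119e-04,  5.06875628e-04, -2.73514615e-04, -8.49749425e-05,
       -5.76764926e-04, -1.38571406e-03]), 'effort': array([ 2.96361668e-04, -6.18284082e+01, -2.61839336e+01, -8.41162182e-05,
        4.56497219e-04, -2.14276093e-05]), 'ee_pos': array([173.78274181, 600.3845663 , 210.35351849]), 'ee_rot': array([4.83948500e-06, 1.40461918e-01, 9.90086078e-01, 8.48672002e-05]), 'ft_force': array([-0.33235166, -0.05120596,  0.33030731]), 'moment': array([0.00663334, 0.05619669, 0.05466898]), 'grasp_force': 0.0, 'gripper_width': 85.60725214530758}
```

View pics/top0.png

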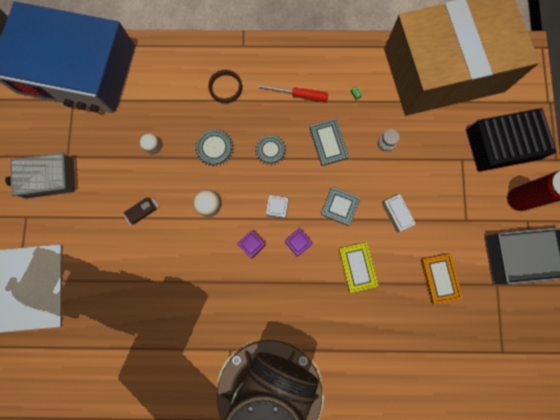

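View pics/scene0.png

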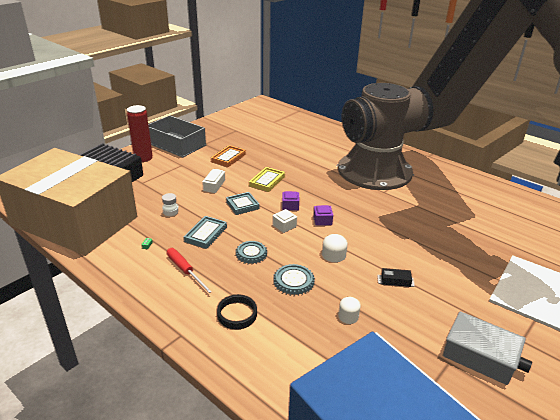

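The top view shows:
- **Covers:** small (149,143), large (206,203), square (277,206), oblong (400,212).
- **Lamps:** large (213,148), small (270,150), oblong (329,142), square (340,206).
- **Bystanders:** jar (389,140), driver (141,210).
- **Look-alikes:** purple at (251,244) and (299,242), yellow (359,268), orange (441,278).

Next I fit silhouettes in both views for exact position and yaw.

```bash
cat > fit.py <<'E'
from h import *
from scipy.optimize import minimize
def proj(c,P):
    f=210/np.tan(np.radians(c["fovy"])/2); q=(P-np.array(c["position"]))@rot(c)
    return np.stack([c["cx"]-f*q[:,0]/q[:,2], c["cy"]+f*q[:,1]/q[:,2]],1)
def pts(shape):
    o=[]
    for lx,ly,z in shape[1]:
        if shape[0]=='r': a=np.linspace(0,2*np.pi,40); o.append(np.c_[lx/2*np.cos(a),lx/2*np.sin(a),0*a+z])
        else: o.append(np.array([[sx*lx/2,sy*ly/2,z] for sx in(1,-1) for sy in(1,-1)]))
    return np.vstack(o)
S={"cover_small":('r',[(46,46,0),(46,46,34),(25,25,46)]),"cover_large":('r',[(64,64,0),(64,64,34),(40,40,52)]),
"cover_square":('b',[(50,50,0),(50,50,33),(40,40,42)]),"cover_oblong":('b',[(84,44,0),(84,44,33),(74,34,42)]),
"lamp_small":('r',[(74,74,0),(74,74,18)]),"lamp_large":('r',[(92,92,0),(92,92,18)]),
"lamp_square":('b',[(76,76,0),(76,76,18)]),"lamp_oblong":('b',[(110,70,0),(110,70,18)])}
G={"cover_small":(609,314),"cover_large":(452,163),"cover_square":(452,-13),"cover_oblong":(432,-319),"lamp_small":(600,5),"lamp_large":(606,157),"lamp_square":(452,-172),"lamp_oblong":(620,-147)}
def fit(t,cams,dz=0,g=None):
    P0=pts(S[t]); P0=P0+[0,0,dz]; M=[]
    g=g or G[t]
    for c in cams:
        k=manip.get_calibration(c); u=proj(k,np.array([[*g,15.]]))[0]
        for r in manip.regions_of(c,t):
            m=r["region"].astype(np.float32)
            ys,xs=np.nonzero(m)
            if len(xs) and np.hypot(xs.mean()-u[0],ys.mean()-u[1])<15: M.append((k,m)); break
    def cost(p):
        s=0
        for k,m in M:
            Rz=R.from_euler('z',p[2]/20).as_matrix(); q=proj(k,P0@Rz.T+[p[0],p[1],0])
            h=cv2.convexHull(q.astype(np.float32))
            im=np.zeros((840*2,560*4),np.uint8); cv2.fillConvexPoly(im[:1680],np.round(h*4+1.5).astype(np.int32),255)
            im=cv2.resize(im,(560,420),interpolation=cv2.INTER_AREA)/255.
            s+=np.minimum(im,m).sum()/np.maximum(im,m).sum()
        return -s/max(len(M),1)
    best=None
    for y in ([0] if S[t][0]=='r' else np.radians([0,30,60,90,120,150])):
        r=minimize(cost,[*g,y*20],method='Nelder-Mead',options=dict(initial_simplex=[[*g,y*20],[g[0]+8,g[1],y*20],[g[0],g[1]+8,y*20],[g[0],g[1],y*20+5]],xatol=.1,maxiter=90))
        if best is None or r.fun<best.fun: best=r
    return len(M),best.x[:2].round(1).tolist(),round(float(np.degrees(best.x[2]/20)),1),round(-best.fun,3)
E
python3 - <<'E'
from fit import *
for t in S: print(t,*[fit(t,c) for c in (["top"],["scene"],["top","scene"])])
E
```

```text
cover_small (0, [609.0, 314.0], 0.0, np.float64(-0.0)) (1, [607.5, 314.7], 0.9, np.float64(0.95)) (1, [607.5, 314.7], 0.9, np.float64(0.95))
cover_large (1, [455.6, 160.9], 10.0, np.float64(0.96)) (1, [451.9, 161.5], 14.2, np.float64(0.936)) (2, [454.7, 161.8], 2.0, np.float64(0.927))
cover_square (1, [448.6, -14.7], 82.1, np.float64(0.948)) (1, [444.8, -14.0], 69.3, np.float64(0.846)) (2, [447.8, -14.5], 83.1, np.float64(0.883))
cover_oblong (1, [435.3, -317.1], 204.7, np.float64(0.953)) (1, [431.6, -320.7], 207.3, np.float64(0.935)) (2, [435.9, -317.1], 26.1, np.float64(0.929))
lamp_small (1, [601.6, 4.3], 5.5, np.float64(0.921)) (1, [600.7, 6.0], 3.7, np.float64(0.911)) (2, [600.8, 4.3], 5.6, np.float64(0.912))
lamp_large (1, [605.7, 151.0], 8.4, np.float64(0.951)) (1, [606.2, 152.8], 6.5, np.float64(0.935)) (2, [606.2, 151.8], 7.1, np.float64(0.94))
lamp_square (1, [454.6, -174.9], -21.4, np.float64(0.944)) (1, [451.9, -175.0], 68.0, np.float64(0.933)) (2, [453.9, -174.8], -21.3, np.float64(0.927))
lamp_oblong (1, [622.7, -146.0], 16.1, np.float64(0.958)) (1, [621.2, -146.6], 16.4, np.float64(0.924)) (2, [622.6, -145.9], 16.7, np.float64(0.939))
```

Fits are consistent. Moving above the small cover.

```bash
python3 -m jog '{"commands":[[0.7,-0.5,0,0,0,0],[0.7,-0.5,0,0,0,0],[0.7,-0.5,0,0,0,0],[0.7,-0.5,0,0,0,0],[0.7,-0.5,0,0,0,0],[0.7,-0.5,0,0,0,0],[0.7,-0.5,0,0,0,0],[0.7,-0.5,0,0,0,0]]}' 1 40
python3 -m jog '{"commands":[[0.8,-0.5,-0.3,0,0,0],[0.8,-0.5,-0.3,0,0,0],[0.8,-0.5,-0.3,0,0,0],[0.8,-0.5,-0.3,0,0,0],[0.8,-0.5,-0.3,0,0,0],[0.8,-0.5,-0.3,0,0,0],[0.8,-0.5,-0.3,0,0,0],[0.8,-0.5,-0.3,0,0,0]]}'
python3 -m jog '{"commands":[[0.9,-0.6,-0.3,0,0,0],[0.9,-0.6,-0.3,0,0,0],[0.9,-0.6,-0.3,0,0,0],[0.9,-0.6,-0.3,0,0,0],[0.9,-0.6,-0.3,0,0,0],[0.85,-0.43,-0.3,0,0,0],[0,0,0,0,0,0],[0,0,0,0,0,0]]}'
```

```text
t: 3.7
ee_pos: [314.9, 499.5, 210.3]
ee_rot: [0.0, 0.14, 0.99, 0.0]
ft_force: [-0.0, 0.1, -0.5]
gripper_width: 85.2
grasp_force: 0.0
t: 4.7
ee_pos: [475.1, 399.5, 149.9]
ee_rot: [0.0, 0.14, 0.99, 0.0]
ft_force: [-0.5, -0.2, -0.2]
gripper_width: 85.4
grasp_force: 0.0
t: 5.7
ee_pos: [607.4, 314.8, 105.2]
ee_rot: [-0.0, 0.14, 0.99, 0.0]
ft_force: [0.2, 0.2, 0.7]
gripper_width: 85.2
grasp_force: 0.0
```

```bash
python3 -m jog '{"commands":[[0,0,-0.8,0,0,0],[0,0,-0.8,0,0,0],[0,0,-0.8,0,0,0],[0,0,-0.6,0,0,0],[0,0,-0.5,0,0,0],[0,0,-0.4,0,0,0],[0,0,0,0,0,0],[0,0,0,0,0,0]]}'
python3 -m jog '{"commands":[[0,0,0,0,0,0],[0,0,0,0,0,0],[0,0,0,0,0,0],[0,0,0,0,0,0],[0,0,0,0,0,0],[0,0,0,0,0,0],[0,0,0,0,0,0],[0,0,0,0,0,0]]}' 0 40
```

```text
t: 6.7
ee_pos: [607.8, 314.7, 8.3]
ee_rot: [0.0, 0.14, 0.99, 0.0]
ft_force: [-0.7, 0.4, 0.7]
gripper_width: 85.3
grasp_force: 0.0
t: 7.7
ee_pos: [607.7, 314.7, 8.8]
ee_rot: [0.0, 0.14, 0.99, 0.0]
ft_force: [-1.2, 0.1, 6.2]
gripper_width: 43.3
grasp_force: 39.7
```

```bash
python3 -m jog '{"commands":[[0,0,0.3,0,0,0],[0,0,0.6,0,0,0],[0,0,0.8,0,0,0],[0,0,0.8,0,0,0],[0,0,0.8,0,0,0],[0,0,0.3,0,0,0],[0,0,0,0,0,0],[0,0,0,0,0,0]]}'
python3 - <<'E'
from h import *
im=snap("scene","s1.png"); snap("wrist","w1.png")
cv2.imwrite("pics/c1.png",np.hstack([cv2.resize(im[230:370,270:430,::-1],None,fx=2.5,fy=2.5),cv2.resize(cv2.imread("pics/w1.png"),(400,350))]))
E
```

```text
t: 8.7
ee_pos: [607.2, 314.5, 97.1]
ee_rot: [-0.001, 0.14, 0.99, -0.0]
ft_force: [0.7, -0.1, -1.0]
gripper_width: 43.0
grasp_force: 40.8
```

View pics/c1.png

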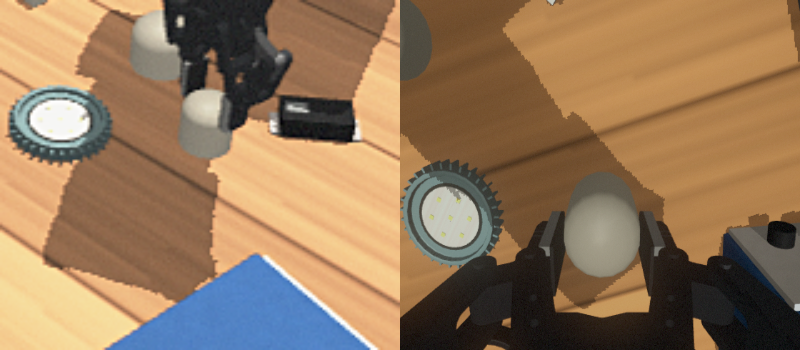

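Lifted upright and centred in the pads. Carrying it to the small lamp.

```bash
python3 -m jog '{"commands":[[-0.02,-0.4,0,0,0,0],[-0.02,-0.7,0,0,0,0],[-0.02,-0.9,0,0,0,0],[-0.02,-0.9,0,0,0,0],[-0.02,-0.9,0,0,0,0],[-0.02,-0.9,0,0,0,0],[-0.02,-0.9,0,0,0,0],[-0.02,-0.9,0,0,0,0]]}'
python3 -m jog '{"commands":[[-0.02,-0.9,0,0,0,0],[-0.02,-0.9,0,0,0,0],[-0.02,-0.9,0,0,0,0],[-0.02,-0.9,0,0,0,0],[-0.02,-0.9,0,0,0,0],[-0.02,-0.9,0,0,0,0],[0,-0.5,0,0,0,0],[0,0,0,0,0,0]]}'
python3 -m jog '{"commands":[[0,0,-0.4,0,0,0],[0,0,-0.6,0,0,0],[0,0,-0.6,0,0,0],[0,0,-0.6,0,0,0],[0,0,-0.4,0,0,0],[0,0,-0.25,0,0,0],[0,0,-0.1,0,0,0],[0,0,0,0,0,0]]}'
```

```text
t: 9.8
ee_pos: [603.5, 150.6, 97.9]
ee_rot: [0.0, 0.14, 0.99, 0.0]
ft_force: [-0.5, -1.1, -0.7]
gripper_width: 43.4
grasp_force: 40.8
t: 10.8
ee_pos: [600.6, 3.8, 97.8]
ee_rot: [-0.0, 0.141, 0.99, 0.0]
ft_force: [0.3, 0.4, -1.3]
gripper_width: 43.1
grasp_force: 40.8
t: 11.8
ee_pos: [600.6, 4.6, 24.2]
ee_rot: [0.0, 0.14, 0.99, 0.0]
ft_force: [0.3, -0.0, -1.1]
gripper_width: 43.1
grasp_force: 40.8
```

Lower the last bit with small steps until contact, then release and rise.

```bash
python3 -m jog '{"commands":[[0,0,-0.04,0,0,0],[0,0,-0.04,0,0,0],[0,0,-0.04,0,0,0],[0,0,-0.02,0,0,0],[0,0,-0.02,0,0,0],[0,0,0,0,0,0],[0,0,0,0,0,0],[0,0,0,0,0,0]]}'
```

```text
t: 12.8
ee_pos: [600.6, 4.6, 20.7]
ee_rot: [0.0, 0.14, 0.99, 0.0]
ft_force: [-2.6, -0.3, 7.3]
gripper_width: 43.1
grasp_force: 41.6
```

```bash
python3 -m jog '{"commands":[[0,0,0,0,0,0],[0,0,0,0,0,0],[0,0,0,0,0,0],[0,0,0,0,0,0],[0,0,0,0,0,0],[0,0,0,0,0,0],[0,0,0.1,0,0,0],[0,0,0.4,0,0,0]]}' 1
python3 -m jog '{"commands":[[0,0,0.8,0,0,0],[0,0,0.9,0,0,0],[0,0,0.9,0,0,0],[0,0,0.9,0,0,0],[0,0,0,0,0,0],[-0.5,0.5,0,0,0,0],[-0.8,0.9,0,0,0,0],[-0.9,0.9,0,0,0,0]]}'
python3 -m jog '{"commands":[[-0.9,1,0,0,0,0],[-0.9,1,0,0,0,0],[-0.9,1,0,0,0,0],[-0.9,0.9,0,0,0,0],[0,0.08,0,0,0,0],[0,0,0,0,0,0],[0,0,0,0,0,0],[0,0,0,0,0,0]]}'
python3 - <<'E'
from h import *
im=snap("scene","s2.png"); snap("wrist","w2.png")
cv2.imwrite("pics/c2.png",np.hstack([cv2.resize(im[190:330,200:360,::-1],None,fx=2.5,fy=2.5),cv2.resize(cv2.imread("pics/w2.png"),(400,350))]))
from fit import *
print(fit("cover_small",["scene"],12,(601,4)))
E
```

```text
t: 13.8
ee_pos: [600.3, 4.6, 32.6]
ee_rot: [-0.0, 0.14, 0.99, 0.0]
ft_force: [0.1, 0.8, 0.0]
gripper_width: 85.3
grasp_force: 0.0
t: 14.8
ee_pos: [543.6, 63.2, 119.0]
ee_rot: [-0.001, 0.141, 0.99, -0.0]
ft_force: [0.2, 0.1, -0.4]
gripper_width: 85.4
grasp_force: 0.0
t: 15.8
ee_pos: [455.8, 161.2, 119.9]
ee_rot: [-0.0, 0.141, 0.99, 0.0]
ft_force: [0.4, -0.3, -0.4]
gripper_width: 85.6
grasp_force: 0.0
(1, [601.0, 2.1], 7.2, np.float64(0.933))
```

View pics/c2.png

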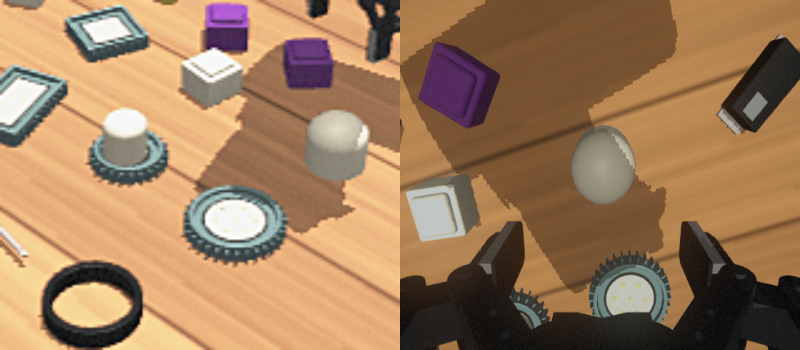

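Small cover sits in its lamp; the large cover is centred between the fingers (column ~603 in the crop). Descend and grip.

```bash
python3 -m jog '{"commands":[[0,0,-0.7,0,0,0],[0,0,-0.9,0,0,0],[0,0,-0.9,0,0,0],[0,0,-0.8,0,0,0],[0,0,-0.6,0,0,0],[0,0,-0.4,0,0,0],[0,0,-0.25,0,0,0],[0,0,0,0,0,0]]}'
python3 -m jog '{"commands":[[0,0,0,0,0,0],[0,0,0,0,0,0],[0,0,0,0,0,0],[0,0,0,0,0,0],[0,0,0,0,0,0],[0,0,0,0,0,0],[0,0,0,0,0,0],[0,0,0,0,0,0]]}' 0 40
python3 -m jog '{"commands":[[0,0,0.3,0,0,0],[0,0,0.6,0,0,0],[0,0,0.8,0,0,0],[0,0,0.8,0,0,0],[0,0,0.8,0,0,0],[0,0,0.3,0,0,0],[0,0,0,0,0,0],[0,0,0,0,0,0]]}'
```

```text
t: 16.95
ee_pos: [455.5, 161.6, 6.2]
ee_rot: [-0.0, 0.14, 0.99, 0.0]
ft_force: [0.3, -1.0, 0.9]
gripper_width: 85.2
grasp_force: 0.0
t: 17.95
ee_pos: [455.8, 161.7, 7.4]
ee_rot: [0.001, 0.14, 0.99, 0.0]
ft_force: [-2.2, -1.0, 10.3]
gripper_width: 60.9
grasp_force: 40.6
t: 18.95
ee_pos: [455.3, 161.6, 95.9]
ee_rot: [-0.0, 0.14, 0.99, -0.0]
ft_force: [0.1, -0.1, -0.9]
gripper_width: 60.4
grasp_force: 43.6
```

```bash
python3 -m jog '{"commands":[[0.5,-0.05,0,0,0,0],[0.9,-0.05,0,0,0,0],[0.9,-0.05,0,0,0,0],[0.9,-0.05,0,0,0,0],[0.9,-0.05,0,0,0,0],[0.9,-0.05,0,0,0,0],[0.8,-0.05,0,0,0,0],[0.25,-0.04,0,0,0,0]]}'
python3 -m jog '{"commands":[[0,0,-0.4,0,0,0],[0,0,-0.6,0,0,0],[0,0,-0.6,0,0,0],[0,0,-0.6,0,0,0],[0,0,-0.4,0,0,0],[0,0,-0.25,0,0,0],[0,0,-0.1,0,0,0],[0,0,0,0,0,0]]}'
python3 -m jog '{"commands":[[0,0,-0.04,0,0,0],[0,0,-0.02,0,0,0],[0,0,-0.02,0,0,0],[0,0,-0.02,0,0,0],[0,0,0,0,0,0],[0,0,0,0,0,0],[0,0,0,0,0,0],[0,0,0,0,0,0]]}'
```

```text
t: 19.95
ee_pos: [607.9, 151.5, 95.5]
ee_rot: [-0.0, 0.141, 0.99, -0.0]
ft_force: [0.4, 1.1, -2.5]
gripper_width: 60.4
grasp_force: 43.6
t: 20.95
ee_pos: [606.9, 151.9, 22.7]
ee_rot: [0.0, 0.14, 0.99, 0.0]
ft_force: [1.2, -0.1, -1.9]
gripper_width: 60.5
grasp_force: 43.6
t: 21.95
ee_pos: [606.8, 151.9, 20.1]
ee_rot: [0.0, 0.14, 0.99, 0.0]
ft_force: [0.4, 0.4, -1.3]
gripper_width: 60.5
grasp_force: 43.6
```

```bash
python3 -m jog '{"commands":[[0,0,-0.02,0,0,0],[0,0,-0.02,0,0,0],[0,0,-0.02,0,0,0],[0,0,-0.02,0,0,0],[0,0,0,0,0,0],[0,0,0,0,0,0],[0,0,0,0,0,0],[0,0,0,0,0,0]]}'
```

```text
t: 22.95
ee_pos: [606.8, 151.9, 19.4]
ee_rot: [0.0, 0.14, 0.99, 0.0]
ft_force: [-5.6, -0.7, 14.2]
gripper_width: 60.4
grasp_force: 45.9
```

```bash
python3 -m jog '{"commands":[[0,0,0,0,0,0],[0,0,0,0,0,0],[0,0,0,0,0,0],[0,0,0,0,0,0],[0,0,0,0,0,0],[0,0,0,0,0,0],[0,0,0.1,0,0,0],[0,0,0.4,0,0,0]]}' 1
python3 -m jog '{"commands":[[0,0,0.8,0,0,0],[0,0,0.9,0,0,0],[0,0,0.9,0,0,0],[0,0,0.9,0,0,0],[0,0,0,0,0,0],[-0.5,-0.5,0,0,0,0.5],[-0.8,-0.9,0,0,0,0.57],[-0.9,-0.9,0,0,0,0]]}'
python3 -m jog '{"commands":[[-0.9,-1,0,0,0,0],[-0.9,-1,0,0,0,0],[-0.9,-1,0,0,0,0],[-0.9,-0.9,0,0,0,0],[-0.5,-0.45,0,0,0,0],[0,0,0,0,0,0],[0,0,0,0,0,0],[0,0,0,0,0,0]]}'
python3 - <<'E'
from h import *
im=snap("scene","s3.png"); snap("wrist","w3.png")
cv2.imwrite("pics/c3.png",np.hstack([cv2.resize(im[190:330,200:360,::-1],None,fx=2.5,fy=2.5),cv2.resize(cv2.imread("pics/w3.png"),(400,350))]))
from fit import *
print(fit("cover_large",["scene"],12,(606,152)))
print(fit("cover_square",["wrist"]))
E
```

```text
t: 23.95
ee_pos: [606.6, 151.8, 30.7]
ee_rot: [-0.0, 0.14, 0.99, -0.0]
ft_force: [0.5, 0.4, 0.0]
gripper_width: 85.9
grasp_force: 0.0
t: 24.95
ee_pos: [550.8, 93.8, 117.3]
ee_rot: [-0.0, 0.065, 0.998, -0.0]
ft_force: [0.6, -0.3, -0.7]
gripper_width: 85.7
grasp_force: 0.0
t: 25.95
ee_pos: [449.8, -13.9, 118.0]
ee_rot: [0.0, 0.066, 0.998, 0.0]
ft_force: [-0.9, 0.5, 0.1]
gripper_width: 85.5
grasp_force: 0.0
(1, [603.5, 149.9], -0.7, np.float64(0.951))
(1, [446.4, -11.9], 81.9, np.float64(0.958))
```

View pics/c3.png

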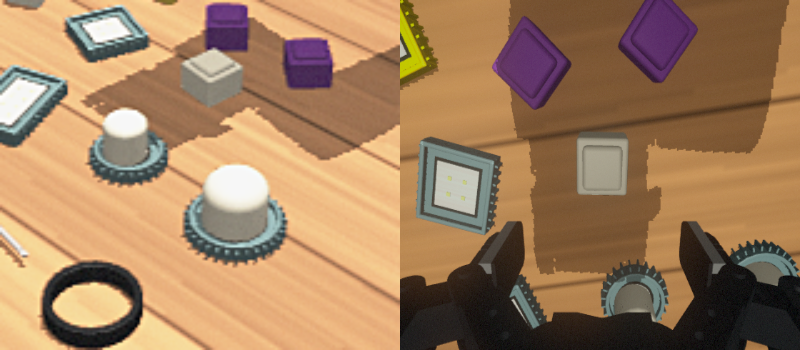

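Both round covers are seated; the square cover is aligned and centred under the gripper. Grip it.

```bash
python3 -m jog '{"commands":[[-0.06,0,-0.7,0,0,0],[0,0,-0.9,0,0,0],[0,0,-0.8,0,0,0],[0,0,-0.8,0,0,0],[0,0,-0.6,0,0,0],[0,0,-0.4,0,0,0],[0,0,-0.2,0,0,0],[0,0,0,0,0,0]]}'
python3 -m jog '{"commands":[[0,0,0,0,0,0],[0,0,0,0,0,0],[0,0,0,0,0,0],[0,0,0,0,0,0],[0,0,0,0,0,0],[0,0,0,0,0,0],[0,0,0,0,0,0],[0,0,0,0,0,0]]}' 0 40
python3 -m jog '{"commands":[[0,0,0.3,0,0,0],[0,0,0.6,0,0,0],[0,0,0.8,0,0,0],[0,0,0.8,0,0,0],[0,0,0.8,0,0,0],[0,0,0.3,0,0,0],[0,0,0,0,0,0],[0,0,0,0,0,0]]}'
python3 - <<'E'
from fit import *
snap("wrist","w3b.png"); print(fit("lamp_square",["wrist"]), manip.state()["ee_pos"])
E
```

```text
t: 27.15
ee_pos: [447.8, -14.4, 8.1]
ee_rot: [-0.0, 0.066, 0.998, 0.0]
ft_force: [0.8, -0.7, -0.5]
gripper_width: 85.3
grasp_force: 0.0
t: 28.15
ee_pos: [448.0, -14.4, 8.8]
ee_rot: [0.001, 0.066, 0.998, -0.0]
ft_force: [-1.0, -0.2, 10.2]
gripper_width: 48.1
grasp_force: 39.6
t: 29.15
ee_pos: [447.5, -14.3, 97.5]
ee_rot: [-0.0, 0.066, 0.998, 0.0]
ft_force: [-0.1, 0.7, -0.8]
gripper_width: 48.1
grasp_force: 41.6
(1, [451.2, -170.0], -21.2, np.float64(0.972)) [447.51020068 -14.33365143  97.48088074]
```

```bash
python3 -m jog '{"commands":[[0,-0.5,0,0,0,-0.4],[0.05,-0.9,0,0,0,-0.4],[0.05,-0.9,0,0,0,-0.4],[0.05,-0.9,0,0,0,-0.4],[0.05,-0.9,0,0,0,-0.1],[0,-0.9,0,0,0,0],[0,-0.9,0,0,0,0],[0,-0.45,0,0,0,0]]}'
python3 -m jog '{"commands":[[0,0,-0.4,0,0,0],[0,0,-0.6,0,0,0],[0,0,-0.6,0,0,0],[0,0,-0.6,0,0,0],[0,0,-0.4,0,0,0],[0,0,-0.25,0,0,0],[0,0,-0.1,0,0,0],[0,0,0,0,0,0]]}'
python3 -m jog '{"commands":[[0,0,-0.04,0,0,0],[0,0,-0.03,0,0,0],[0,0,-0.03,0,0,0],[0,0,-0.02,0,0,0],[0,0,-0.02,0,0,0],[0,0,0,0,0,0],[0,0,0,0,0,0],[0,0,0,0,0,0]]}'
```

```text
t: 30.25
ee_pos: [452.5, -174.6, 97.8]
ee_rot: [-0.0, 0.185, 0.983, 0.0]
ft_force: [0.3, 0.0, -1.8]
gripper_width: 48.0
grasp_force: 41.6
t: 31.25
ee_pos: [452.9, -173.2, 24.4]
ee_rot: [0.0, 0.184, 0.983, 0.0]
ft_force: [-0.8, 0.3, -2.1]
gripper_width: 48.0
grasp_force: 41.6
t: 32.25
ee_pos: [452.8, -173.1, 20.9]
ee_rot: [0.0, 0.184, 0.983, 0.0]
ft_force: [-0.5, -0.9, 1.6]
gripper_width: 48.1
grasp_force: 41.9
```

```bash
python3 -c "
from h import *;print(manip.state()['qpos'].round(2))"
python3 -m jog '{"commands":[[0,0,0,0,0,0],[0,0,0,0,0,0],[0,0,0,0,0,0],[0,0,0,0,0,0],[0,0,0,0,0,0],[0,0,0,0,0,0],[0,0,0.1,0,0,0],[0,0,0.4,0,0,0]]}' 1
python3 -m jog '{"commands":[[0,0,0.8,0,0,0],[0,0,0.9,0,0,0],[0,0,0.9,0,0,0],[0,0,0.9,0,0,0],[0,0,0,0,0,-0.8],[0,0,0,0,0,-1],[0,-0.3,0,0,0,-1],[-0.1,-0.4,0,0,0,-1]]}'
python3 -m jog '{"commands":[[-0.1,-0.6,0,0,0,-1],[-0.1,-0.6,0,0,0,-1],[-0.1,-0.6,0,0,0,-1],[-0.1,-0.6,0,0,0,-1],[-0.1,-0.6,0,0,0,-1],[-0.1,-0.6,0,0,0,-1],[-0.05,-0.6,0,0,0,-1],[-0.1,-0.5,0,0,0,-1]]}'
python3 -m jog '{"commands":[[0,-0.4,0,0,0,-1],[0,0,0,0,0,-1],[0,0,0,0,0,-1],[0,0,0,0,0,-1],[0,0,0,0,0,-0.8],[0,0,0,0,0,0],[0,0,0,0,0,0],[0,0,0,0,0,0]]}'
python3 - <<'E'
from h import *
im=snap("scene","s4.png"); snap("wrist","w4.png")
cv2.imwrite("pics/c4.png",np.hstack([cv2.resize(im[140:280,140:300,::-1],None,fx=2.5,fy=2.5),cv2.resize(cv2.imread("pics/w4.png"),(400,350))]))
from fit import *
print(manip.state()["qpos"].round(2))
print(fit("cover_square",["scene"],12,(453,-173)))
print(fit("cover_oblong",["wrist"]))
E
```

```text
[-0.5   0.6   2.07  0.    0.48 -1.7 ]
t: 33.25
ee_pos: [452.6, -173.0, 33.5]
ee_rot: [-0.0, 0.184, 0.983, 0.0]
ft_force: [-0.7, -0.3, 0.5]
gripper_width: 85.5
grasp_force: 0.0
t: 34.25
ee_pos: [450.3, -190.7, 121.6]
ee_rot: [0.0, 0.437, 0.899, 0.0]
ft_force: [-0.4, 0.9, 0.8]
gripper_width: 85.2
grasp_force: 0.0
t: 35.25
ee_pos: [431.4, -308.7, 121.5]
ee_rot: [0.0, 0.847, 0.531, 0.0]
ft_force: [1.1, 0.1, 0.3]
gripper_width: 85.1
grasp_force: 0.0
t: 36.25
ee_pos: [431.5, -318.1, 121.0]
ee_rot: [0.0, 0.974, 0.226, 0.0]
ft_force: [-0.6, 0.1, -0.3]
gripper_width: 85.2
grasp_force: 0.0
[-0.76  0.48  1.87 -0.    0.79  0.36]
(1, [448.0, -175.7], 58.1, np.float64(0.876))
(1, [432.1, -315.6], 25.7, np.float64(0.971))
```

View pics/c4.png

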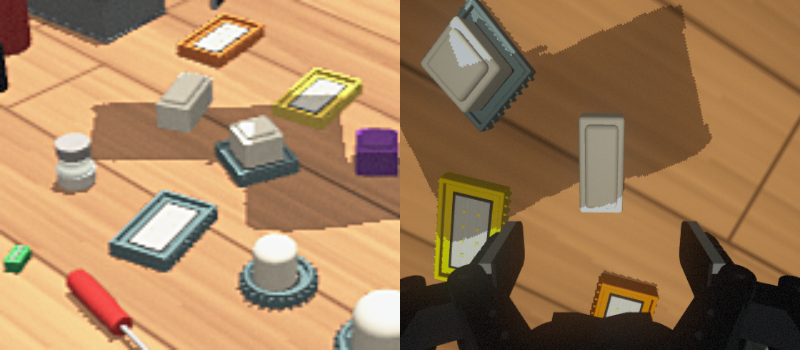

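Square cover sits straight in its lamp, and the oblong cover is aligned and centred under the gripper. Grip it.

```bash
python3 -m jog '{"commands":[[0.05,0.03,-0.7,0,0,0],[0,0,-0.9,0,0,0],[0,0,-0.8,0,0,0],[0,0,-0.8,0,0,0],[0,0,-0.7,0,0,0],[0,0,-0.4,0,0,0],[0,0,-0.2,0,0,0],[0,0,0,0,0,0]]}'
python3 -m jog '{"commands":[[0,0,0,0,0,0],[0,0,0,0,0,0],[0,0,0,0,0,0],[0,0,0,0,0,0],[0,0,0,0,0,0],[0,0,0,0,0,0],[0,0,0,0,0,0],[0,0,0,0,0,0]]}' 0 40
python3 -m jog '{"commands":[[0,0,0.3,0,0,0],[0,0,0.6,0,0,0],[0,0,0.8,0,0,0],[0,0,0.8,0,0,0],[0,0,0.8,0,0,0],[0,0,0.3,0,0,0],[0,0,0,0,0,0],[0,0,0,0,0,0]]}'
```

```text
t: 37.45
ee_pos: [432.8, -317.4, 8.4]
ee_rot: [0.0, 0.974, 0.225, 0.0]
ft_force: [-0.5, 0.6, -0.2]
gripper_width: 85.3
grasp_force: 0.0
t: 38.45
ee_pos: [432.9, -317.5, 9.0]
ee_rot: [0.0, 0.974, 0.225, 0.0]
ft_force: [-0.9, 1.3, 6.5]
gripper_width: 42.4
grasp_force: 39.8
t: 39.45
ee_pos: [432.6, -317.2, 97.8]
ee_rot: [-0.0, 0.974, 0.225, -0.0]
ft_force: [-0.3, -0.7, -1.1]
gripper_width: 41.9
grasp_force: 40.9
```

```bash
python3 -m jog '{"commands":[[0.5,0.4,0,0,0,-0.3],[0.9,0.8,0,0,0,-0.3],[0.9,0.8,0,0,0,-0.3],[0.9,0.8,0,0,0,-0.3],[0.9,0.8,0,0,0,0],[0.9,0.8,0,0,0,0],[0.9,0.8,0,0,0,0],[0.9,0.8,0,0,0,0]]}'
python3 -m jog '{"commands":[[0.8,0.84,0,0,0,0],[0,0,0,0,0,0],[0,0,-0.5,0,0,0],[0,0,-0.7,0,0,0],[0,0,-0.7,0,0,0],[0,0,-0.6,0,0,0],[0,0,-0.3,0,0,0],[0,0,-0.1,0,0,0]]}'
python3 -m jog '{"commands":[[0,0,-0.05,0,0,0],[0,0,-0.04,0,0,0],[0,0,-0.03,0,0,0],[0,0,-0.02,0,0,0],[0,0,-0.02,0,0,0],[0,0,-0.02,0,0,0],[0,0,0,0,0,0],[0,0,0,0,0,0]]}'
```

```text
t: 40.45
ee_pos: [603.2, -166.5, 97.3]
ee_rot: [-0.0, 0.99, 0.143, -0.001]
ft_force: [-0.2, -0.9, -1.2]
gripper_width: 42.0
grasp_force: 40.9
t: 41.45
ee_pos: [622.7, -146.4, 25.3]
ee_rot: [-0.0, 0.99, 0.143, -0.0]
ft_force: [-0.3, 0.2, -0.9]
gripper_width: 42.7
grasp_force: 40.9
t: 42.45
ee_pos: [622.8, -146.4, 21.3]
ee_rot: [0.0, 0.99, 0.143, 0.0]
ft_force: [-0.2, -0.4, 0.0]
gripper_width: 42.1
grasp_force: 40.9
```

Near contact; a final 1 mm, then release, rise and back away for a check.

```bash
python3 -m jog '{"commands":[[0,0,-0.02,0,0,0],[0,0,-0.02,0,0,0],[0,0,-0.01,0,0,0],[0,0,0,0,0,0],[0,0,0,0,0,0],[0,0,0,0,0,0],[0,0,0,0,0,0],[0,0,0,0,0,0]]}'
python3 -m jog '{"commands":[[0,0,0,0,0,0],[0,0,0,0,0,0],[0,0,0,0,0,0],[0,0,0,0,0,0],[0,0,0,0,0,0],[0,0,0,0,0,0],[0,0,0.1,0,0,0],[0,0,0.4,0,0,0]]}' 1
python3 -m jog '{"commands":[[0,0,0.8,0,0,0],[0,0,0.9,0,0,0],[0,0,0.9,0,0,0],[0,0,0.9,0,0,0],[0,0,0.9,0,0,0],[-0.8,0,0.9,0,0,0],[-0.9,0,0.9,0,0,0],[-0.9,0,0.5,0,0,0]]}'
python3 - <<'E'
from h import *
im=snap("scene","s5.png"); snap("wrist","w5.png")
cv2.imwrite("pics/c5.png",np.hstack([cv2.resize(im[160:300,160:330,::-1],(400,340)),cv2.resize(cv2.imread("pics/w5.png"),(400,340))]))
E
```

```text
t: 43.45
ee_pos: [622.9, -146.4, 21.0]
ee_rot: [0.0, 0.99, 0.143, 0.0]
ft_force: [-3.4, 0.9, 8.8]
gripper_width: 42.3
grasp_force: 42.0
t: 44.45
ee_pos: [622.5, -146.3, 32.6]
ee_rot: [-0.0, 0.99, 0.143, -0.0]
ft_force: [0.4, -0.2, 0.3]
gripper_width: 85.3
grasp_force: 0.0
t: 45.45
ee_pos: [557.3, -146.4, 202.0]
ee_rot: [0.001, 0.99, 0.143, 0.001]
ft_force: [-0.1, 0.9, -0.4]
gripper_width: 85.5
grasp_force: 0.0
```

View pics/c5.png

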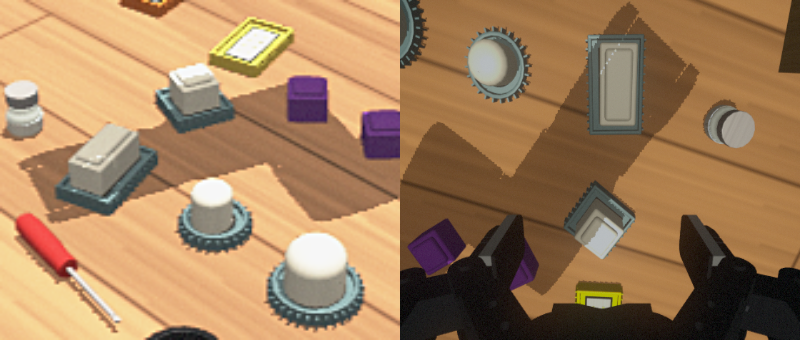

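All four covers appear seated, with jar and driver untouched. A quick numeric check before handing in.

```bash
python3 - <<'E'
from fit import *
for t,g in (("cover_oblong",(622,-146)),("cover_square",(453,-173)),("cover_small",(601,4))):
    print(t,fit(t,["wrist"],12,g),fit(t.replace("cover","lamp"),["wrist"],0,g))
print([np.round(r["position"]).tolist() for t in("screw_jar",) for r in manip.tip_of("wrist",t)])
E
```

```text
cover_oblong (1, [623.7, -145.0], 196.2, np.float64(0.976)) (1, [622.7, -144.2], 17.1, np.float64(0.408))
cover_square (1, [454.4, -171.6], 68.8, np.float64(0.942)) (0, [453.0, -173.0], 0.0, np.float64(-0.0))
cover_small (1, [604.5, 3.8], 1.0, np.float64(0.971)) (1, [602.9, 4.5], 6.6, np.float64(0.418))
[[621.0, -300.0, -0.0], [626.0, -147.0, 10.0]]
```

Every measured offset is within about 4 mm, inside the 12 mm limit.

```bash
python3 -c "
from rig import manip; print(manip.job_done())"
```

```text
the job is handed in; nothing more can be done
None
```

The job is handed in with all four covers on their matching lamps, set down gently and released; the measured offsets (about 4 mm or less) are inside the 12 mm limit, and the jar and driver box were left alone, though the hand-in returned no verdict.

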